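Find the steel-cored pasta stamp

TASK

On the board stand two pasta stamps of the same 50 mm size, one with a red knob and one with a green knob (the thinner red one and the thicker green one are other sizes: leave them and the terracotta dish alone); one of the pair has a steel core inside, the other a plastic one. Lift the red-knobbed 50 mm stamp clear of the board by about 6 cm to feel its weight and set it back upright on the board without dropping it, then lift the green-knobbed 50 mm one in the same way. Finish while holding the heavier of the two upright and still about 10 cm above the middle of the round marble pad, touching nothing but your gripper, with the lighter one standing on the board.

Things in the scene. Friction and masses are not known exactly. Their poses are not given: they have to be found in the camera images.
- stamp_red: Red-knobbed 50 mm wooden stamp, loose, upright: cylinder 50 mm across, 49 mm high, with a coaxial red knob on top, 26 mm across, 44 mm high (93 mm in all). Origin: centre of its underside; z up. Grip it by the knob. The hidden core (1-2 mm play) is steel or plastic, which one varies by start. The steel-cored stamp weighs over twice the other, over 150 g more; both under 0.5 kg.
- stamp_green: Green-knobbed 50 mm wooden stamp, loose, upright: cylinder 50 mm across, 49 mm high, with a coaxial green knob on top, 26 mm across, 44 mm high (93 mm in all). Origin: centre of its underside; z up. Grip it by the knob. The hidden core (1-2 mm play) is steel or plastic, which one varies by start. The steel-cored stamp weighs over twice the other, over 150 g more; both under 0.5 kg.
- small_red: Other size: thinner red-knobbed wooden stamp, loose, upright: cylinder 38 mm across, 49 mm high, with a coaxial red knob on top, 26 mm across, 44 mm high (93 mm in all). Origin: centre of its underside; z up. Leave alone.
- large_green: Other size: thicker green-knobbed wooden stamp, loose, upright: cylinder 64 mm across, 49 mm high, with a coaxial green knob on top, 26 mm across, 44 mm high (93 mm in all). Origin: centre of its underside; z up. Leave alone.
- board: Fixed light wooden pastry board, 320 mm (its x) by 340 mm (its y), 20 mm thick, flat on the table. Origin: centre of its underside, so its top is 20 mm above the origin; z up. All four stamps start on it, in a two by two arrangement, at least 115 mm from axis to axis.
- pad: Fixed round marble stamping pad, 100 mm in diameter, 12 mm thick, on the table to the left of the board. Origin: centre of its underside; z up.
- dish: Loose small terracotta dish, 110 mm across the rim, 35 mm high, on the table beyond the pad. Origin: centre of its underside. Leave alone.
There are look-alikes about, which are no part of the job. What is shaped like the stamp_green but blue or purple is not meant.

How it is judged:
On the way, in this order (a step that is already met when the one before it is completed fails the run):
1. the red-knobbed 50 mm stamp is lifted at least 30 mm clear of the board while the green-knobbed one stands on it (height (world z) of stamp_red above 0.05 m and height (world z) of stamp_green below 0.024 m and angle between stamp_green's own z axis and vertical below 0.12 rad and linear speed of stamp_green below 0.03 m/s and x of stamp_green in the frame of board between -0.155 and 0.155 m and y of stamp_green in the frame of board between -0.165 and 0.165 m and contact force between stamp_green and board above 0.5 N), for 0.2 s.
2. the red-knobbed 50 mm stamp stands upright on the board again, let go (height (world z) of stamp_red below 0.024 m and angle between stamp_red's own z axis and vertical below 0.12 rad and linear speed of stamp_red below 0.03 m/s and x of stamp_red in the frame of board between -0.155 and 0.155 m and y of stamp_red in the frame of board between -0.165 and 0.165 m and contact force between stamp_red and board above 0.5 N and contact force between stamp_red and the fingers below 0.05 N), for 0.2 s.
3. the green-knobbed 50 mm stamp is lifted at least 30 mm clear of the board while the red-knobbed one stands on it (height (world z) of stamp_green above 0.05 m and height (world z) of stamp_red below 0.024 m and angle between stamp_red's own z axis and vertical below 0.12 rad and linear speed of stamp_red below 0.03 m/s and x of stamp_red in the frame of board between -0.155 and 0.155 m and y of stamp_red in the frame of board between -0.165 and 0.165 m and contact force between stamp_red and board above 0.5 N), for 0.2 s.
At the end, for the whole second after the job is handed in: The heavier 50 mm stamp is held upright (0.2 rad) and still, its axis within 30 mm of the pad's centre, its underside 40 to 200 mm above the pad; the lighter one (pressing on the board with 0.5 to 2.5 N) stands upright and still on the board, not touched by the gripper (((horizontal distance between stamp_red and pad below 0.03 m and height (world z) of stamp_red between 0.052 and 0.212 m and angle between stamp_red's own z axis and vertical below 0.2 rad and linear speed of stamp_red below 0.03 m/s and contact force between stamp_red and the fingers above 0.5 N and contact force between stamp_red and pad below 0.05 N and (height (world z) of stamp_green below 0.024 m and angle between stamp_green's own z axis and vertical below 0.12 rad and linear speed of stamp_green below 0.03 m/s and x of stamp_green in the frame of board between -0.155 and 0.155 m and y of stamp_green in the frame of board between -0.165 and 0.165 m and contact force between stamp_green and board above 0.5 N) and contact force between stamp_green and board below 2.5 N and contact force between stamp_green and the fingers below 0.05 N) or (horizontal distance between stamp_green and pad below 0.03 m and height (world z) of stamp_green between 0.052 and 0.212 m and angle between stamp_green's own z axis and vertical below 0.2 rad and linear speed of stamp_green below 0.03 m/s and contact force between stamp_green and the fingers above 0.5 N and contact force between stamp_green and pad below 0.05 N and (height (world z) of stamp_red below 0.024 m and angle between stamp_red's own z axis and vertical below 0.12 rad and linear speed of stamp_red below 0.03 m/s and x of stamp_red in the frame of board between -0.155 and 0.155 m and y of stamp_red in the frame of board between -0.165 and 0.165 m and contact force between stamp_red and board above 0.5 N) and contact force between stamp_red and board below 2.5 N and contact force between stamp_red and the fingers below 0.05 N))); the arm keeps its last pose, push and grip.
It fails at once if a look-alike of another size or the dish is moved more than 20 mm or tipped (distance of any of small_red, large_green, dish from where it was at the start of the episode above 0.02 m or angle between any of small_red, large_green, dish's own z axis and vertical above 0.4 rad).
It fails at once if one of the pair is tipped over (angle between any of stamp_red, stamp_green's own z axis and vertical above 0.7 rad).
It fails at once if one of the pair is dropped (falling free faster than 0.4 m/s) ((height (world z) of stamp_red above 0.032 m and linear speed of stamp_red above 0.4 m/s and contact force between stamp_red and the fingers below 0.02 N and contact force between stamp_red and board below 0.02 N) or (height (world z) of stamp_green above 0.032 m and linear speed of stamp_green above 0.4 m/s and contact force between stamp_green and the fingers below 0.02 N and contact force between stamp_green and board below 0.02 N)).
It also fails if it takes over 72 s, if anything falls off the work surface, if the arm or the gripper's body presses on something with over 40 N, if the wrist force passes 120 N, or if a joint passes its speed limit or range.

ROBOT

A 6-joint arm with a two-finger parallel gripper is mounted at the origin on the work surface. World frame = base frame: x ahead of the robot, y to its left, z up, the work surface at z = 0. Lengths are in m, angles in rad, forces in N, time in s.
With the tool pointing down it reaches from about 0.25 to 0.85 m from the base axis. Payload 12.5 kg.
Tool frame: the origin (TCP) lies between the finger pads; the fingertips stand r.tip_reach ahead of it and the grasp point (between the pads) lies 2 mm behind it (r.tip_reach is the distance from the TCP to the fingertips, in m); z points along the fingers, y is the direction in which the jaws open and shut (so a half turn about z gives the same grasp; the last joint's range is limited). The gripper opens to 93 mm and grips with 3 to 60 N. Pads are 15 mm wide; open, the fingers measure 128 mm over their backs; the gripper's body (75 mm by 188 mm) begins 65 mm behind the grasp point.
Start: joints at [-1.358, 0.351, 1.652, -0, 1.139, -0.085], TCP at [0.161, -0.526, 0.236] pointing down, gripper open.
Joint ranges: [-2.75, 2.75], [-0.79, 2.1], [0.01, 2.65], [-1.57, 4.71], [0.07, 3.14], [-2.87, 2.87]. Speed limits (rad/s): [2.22, 2.22, 2.79, 3.14, 3.14, 3.14].

INTERFACE

Orientations are given as [roll, pitch, yaw] about the fixed x, y, z axes, in that order (R = Rz(yaw) Ry(pitch) Rx(roll)).
In Python, from rig import r gives the robot as it stands. The module is installed in compiled form; this text tells all that it offers.
- The arm moves only by the tool servo_tool, never from a script. Its argument "increments" is a list of rows, each a list of 7 numbers: the shift along the world's x, y, z in mm, then the turn, a rotation vector about the world's x, y, z in degrees, then the finger opening in mm, from 0 to 93. A call has exactly 8 rows; each row shifts and turns the commanded pose from where the row before left it; what a row does not reach is not made up. A row lasts 1/12 s, in which the tool goes at most 41.7 mm and 7.16 degrees, less where a joint would pass 70% of its speed; a pose out of reach is approached as far as the arm can. A call is refused whole if a number of a shift passes 41.7 or a number of a turn 7.16, either way. A call with a gripper value outside its range is refused whole. The fingers move at their own pace and stop on an object; "squeeze" is the grip in N (left out, the last holds). Time passes only in rows, so rows that do not move let the fingers close, or fill a call up. It gives the time, the measured TCP pose, the force and the opening at its end, in the units of the state.
- r.read_state(): the state, without advancing time (a new reading comes with each control period).
- r.get_image(name): name is "scene" or "top" or "wrist"; returns a dict with "color" (400x640x3 uint8, red, green, blue), "mtx" (3x3 intrinsics, pixels), "T" (4x4, takes a point from camera to world coordinates). Camera axes: x right, y up, looking along -z (the intrinsics and any distortion apply to the point x, -y, -z); pixel columns grow to the right and rows downward; lengths in m; the calibration is good to about 2 mm. The wrist camera is an equidistant fisheye: a pixel r from the principal point sees the ray r / f radians off the axis. A picture is of the moment at which its call begins. There is no depth.
- r.job_done(): hands the job in, once; it reports no verdict.
Trained networks look in the newest picture that a camera, given by its name, has taken for a name from the list of things; names that differ only in an ending like _2 or _b are one class to them, and where a whole thing is asked for, a point or a joint stands for the part that bears it (a point fixed in the world has none). Each returns a list of dicts, best first, with "p" (0 to 1); they miss things now and then, are a little off and sometimes report something else, mostly with a low value. They report only what shows in the picture. A call takes as long as a camera call. They do not tell look-alikes from the thing itself.
- r.cut_out(camera, query): "region" (400x640 bool, what is visible of it) and "at" ([column, row] in pixels, amid what is visible of it).
- r.tip_of(camera, query): "at" ([column, row] in pixels: a listed point, or the origin of a listed thing).
The state is a dict: "time": time; "joint_pos": joint angles; "joint_velocities": joint speeds; "effort": joint torques, N m; "ee_pos": TCP position; "ee_rot": TCP orientation; "wrist_force": force on the tool from outside, world axes, zero at the start; "ft_torque": the same for the moment, N m; "opening": finger opening in m.
Only numpy, scipy, OpenCV 4.12 (cv2) and the standard library are available. Lean on these libraries where they do the work, as an engineer would, in place of code of your own. Each camera call takes 0.05 s, during which the arm holds its last target.

## Working session

There is one attempt and no reset: what is moved stays moved. The work goes in short steps, Python scripts to look and compute and a tool call to move; the robot and the scene stay as the last step left them, time stands still between calls to the robot, and variables do not carry over. Pictures are saved under pics/ and viewed, and the job is handed in when it is done.

Besides the shell and the picture viewer there is one more tool, called after ">>>" as name(argument=value, ...), one argument or row to a line, values as JSON. servo_tool: Moves the arm, as the interface text tells. Its arguments: {"type":"object","properties":{"increments":{"type":"array"},"squeeze":{"type":"number"}},"required":["increments"]}

```bash
mkdir -p pics; python3 - <<'E'
from rig import r
import cv2,numpy as np
print(r.tip_reach, r.read_state())
for n in ["scene","top"]:
    d=r.get_image(n); cv2.imwrite(f"pics/{n}0.png",d["color"][:,:,::-1]); print(n,d["mtx"].tolist(),d["T"].round(4).tolist(),[k for k in d])
    for q in ["stamp_red","stamp_green","small_red","large_green","pad","dish","board"]:
        try:
            print(q,[(x["p"],x["at"],) for x in r.tip_of(n,q)],[(x["p"],x["at"],int(x["region"].sum())) for x in r.cut_out(n,q)])
        except Exception as e: print(q,e)
E
```

```text
0.017 {'time': 0.0, 'joint_pos': array([-1.35757869e+00,  3.51238177e-01,  1.65241879e+00, -1.66153144e-05,
        1.13910749e+00, -8.45792173e-02]), 'joint_velocities': array([ 0.00099392, -0.00017796, -0.001432  , -0.00071824, -0.0005235 ,
       -0.00083532]), 'effort': array([-5.75981085e-04, -4.97328258e+01, -2.85260707e+01,  6.99336687e-02,
        2.56791164e-02, -1.03756386e-04]), 'ee_pos': array([ 0.1613406 , -0.52546298,  0.23510237]), 'ee_rot': array([-3.14042376e+00, -8.39634057e-05,  2.97803765e-01]), 'wrist_force': array([ 0.83142153, -0.17737995,  0.02487898]), 'ft_torque': array([-0.02693356,  0.03037941,  0.05607606]), 'opening': 0.09300594509247162}
scene [[491.7699610084292, 0.0, 322.4550015183711], [0.0, 491.7699610084292, 201.63834599326466], [0.0, 0.0, 1.0]] [[-0.4103, -0.6595, 0.6299, 1.3326], [0.912, -0.2954, 0.2847, 0.281], [-0.0016, 0.6912, 0.7226, 0.9011], [0.0, 0.0, 0.0, 1.0]] ['color', 'mtx', 'T']
stamp_red [(0.82, [348.0, 176.0])] [(0.69, [347.8, 161.9], 529)]
stamp_green [(0.87, [275.6, 195.7]), (0.87, [224.3, 163.9]), (0.66, [233.9, 254.1]), (0.62, [2
[... 639 characters left out ...]
0739, 0.9972, 1.0322], [0.0, 0.0, 0.0, 1.0]] ['color', 'mtx', 'T']
stamp_red [(0.88, [332.4, 267.3])] [(0.66, [332.1, 266.1], 301), (0.16, [238.6, 169.3], 1181)]
stamp_green [(0.81, [377.7, 202.3]), (0.71, [451.4, 229.1]), (0.7, [382.8, 135.2]), (0.31, [320.6, 222.3])] [(0.75, [382.3, 138.8], 338), (0.59, [378.3, 205.7], 296), (0.56, [455.7, 231.1], 366)]
small_red [(0.69, [392.2, 255.5])] [(0.47, [391.9, 258.1], 193)]
large_green [(0.72, [324.2, 221.2])] [(0.56, [238.2, 167.6], 1192)]
pad [(0.56, [223.0, 239.5])] [(0.7, [223.6, 241.4], 998)]
dish [(0.86, [241.4, 173.9])] [(0.7, [239.0, 170.4], 1239)]
board [(0.68, [360.2, 236.8])] [(0.77, [359.5, 239.9], 13493), (0.46, [379.5, 201.9], 330)]
```

View pics/scene0.png

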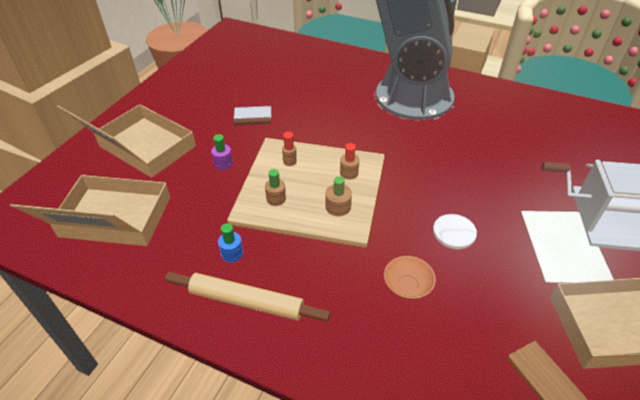

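View pics/top0.png

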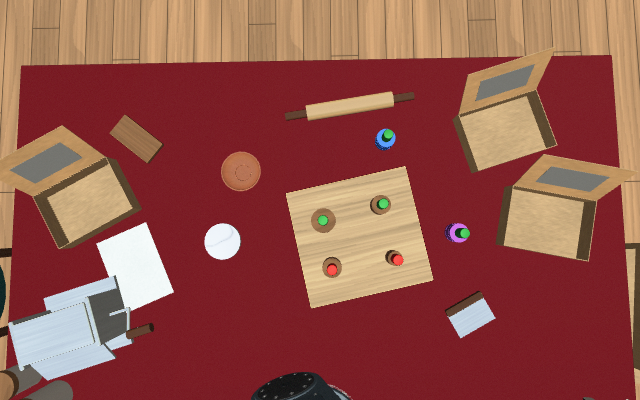

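```bash
python3 -c "
import cv2,numpy as np
a=cv2.imread('pics/scene0.png')[120:240,200:400];b=cv2.imread('pics/top0.png')[110:310,280:480]
cv2.imwrite('pics/crop0.png',np.vstack([cv2.resize(a,(500,300),interpolation=2)]));cv2.imwrite('pics/crop1.png',cv2.resize(b,(600,600),interpolation=2))"
```

```text
(no output)
```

View pics/crop0.png

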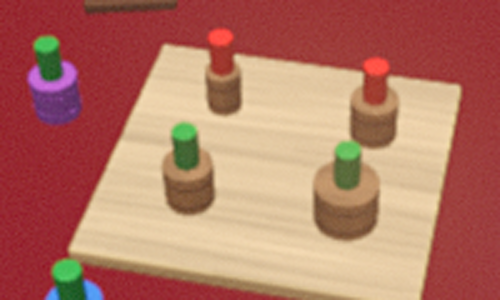

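View pics/crop1.png

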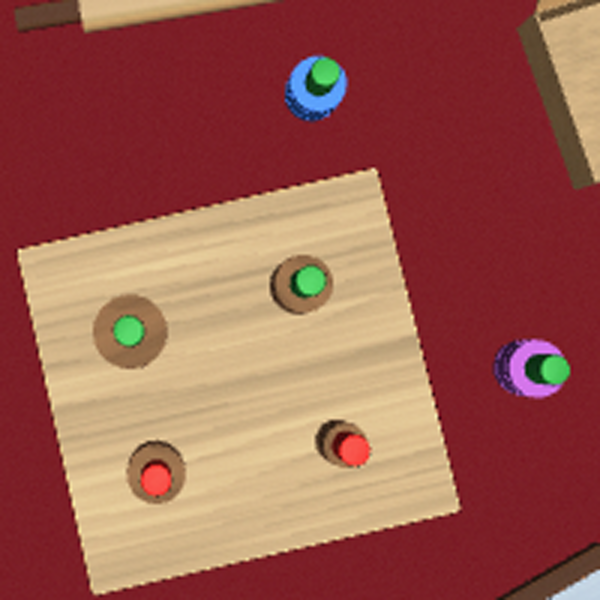

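Candidates (top view):
- Red knobs: 50 mm at (332,268), thin one at (397,259).
- Green knobs: thick one at (323,220), 50 mm at (383,203).
- Off-board look-alikes: blue body (386,138), purple body (459,233).

From the crops, stamp_red is top (332,268) / scene (350,150–175). stamp_green is top (383,203) / scene (274,175–200). Next I'll work out their positions.

```bash
cat > h.py <<'E'
from rig import r
import cv2,numpy as np
def ray(d,uv):
    K,T=d["mtx"],d["T"]; v=np.array([(uv[0]-K[0,2])/K[0,0],-(uv[1]-K[1,2])/K[1,1],-1]); return T[:3,3],T[:3,:3]@v
def onz(d,uv,z):
    o,v=ray(d,uv); return (o+v*(z-o[2])/v[2])
def proj(d,p):
    T=d["T"];c=T[:3,:3].T@(np.array(p)-T[:3,3]);K=d["mtx"];return K[0,0]*c[0]/-c[2]+K[0,2],K[1,1]*-c[1]/-c[2]+K[1,2]
def blobs(d,col):
    c=d["color"].astype(int);R,G,B=c[...,0],c[...,1],c[...,2]
    m=(R>185)&(G<110)&(B<110) if col=="red" else (G>150)&(R<120)&(B<130)
    n,l,s,ce=cv2.connectedComponentsWithStats(m.astype(np.uint8))
    return [(ce[i].round(2).tolist(),int(s[i,4])) for i in range(1,n) if s[i,4]>15]
E
python3 - <<'E'
from h import *
for n in ["top","scene"]:
    d=r.get_image(n)
    for c in ["red","green"]:
        for uv,a in blobs(d,c): print(n,c,uv,a,onz(d,uv,.113).round(4)[:2])
    for x in r.cut_out(n,"pad")[:1]+r.tip_of(n,"pad")[:1]: print("pad",x["at"],onz(d,x["at"],.012).round(4))
    if n=="top":
        m=r.cut_out(n,"pad")[0]["region"].astype(np.uint8)
    else:
        m=r.cut_out(n,"pad")[0]["region"].astype(np.uint8)
    ct=max(cv2.findContours(m,0,1)[0],key=len); e=cv2.fitEllipse(ct); print("ell",e,onz(d,e[0],.010))
E
```

```text
top red [397.79, 259.7] 82 [ 0.464  -0.2082]
top red [331.54, 269.65] 81 [ 0.4416 -0.0458]
top green [388.0, 133.43] 61 [ 0.7781 -0.192 ]
top green [383.09, 203.03] 67 [ 0.6033 -0.1756]
top green [322.44, 219.86] 73 [ 0.5636 -0.0249]
top green [464.7, 232.79] 67 [ 0.5275 -0.3737]
pad [226.2, 240.1] [0.5129 0.2424 0.012 ]
pad [225.2, 243.1] [0.5047 0.2451 0.012 ]
ell ((222.0703887939453, 240.79165649414062), (35.523536682128906, 35.92502975463867), 47.822509765625) [0.51105827 0.25435277 0.01      ]
scene red [583.33, 7.17] 18 [-0.6078  0.4251]
scene red [554.82, 26.88] 17 [-0.4129  0.3491]
scene red [618.16, 38.53] 19 [-0.4136  0.5452]
scene red [589.42, 49.68] 19 [-0.3001  0.4651]
scene red [633.44, 79.38] 16 [-0.1717  0.5932]
scene red [287.66, 134.49] 67 [ 0.4657 -0.2077]
scene red [350.04, 146.18] 68 [ 0.4436 -0.0451]
scene green [218.02, 137.39] 44 [ 0.5483 -0.3636]
scene green [273.15, 172.48] 46 [ 0.6065 -0.1742]
scene green [338.9, 180.0] 52 [ 0.5669 -0.0231]
scene green [226.21, 227.73] 75 [ 0.7983 -0.1836]
pad [451.0, 228.6] [0.5136 0.2459 0.012 ]
pad [449.8, 228.0] [0.5129 0.2428 0.012 ]
ell ((454.2958984375, 231.16220092773438), (32.74256896972656, 42.29273223876953), 104.54695892333984) [0.51641367 0.25486991 0.01      ]
```

>>> servo_tool(
  increments=[
    [8, 14, 0, 0, 0, 0, 93],
    [14, 24, 0, 0, 0, 0, 80],
    [18, 31, 0, 0, 0, 0, 65],
    [20, 34, 0, 0, 0, 0, 65],
    [20, 34, 0, 0, 0, 0, 65],
    [20, 34, 0, 0, 0, 0, 65],
    [20, 34, 0, 0, 0, 0, 65],
    [20, 34, 0, 0, 0, 0, 65],
  ],
  squeeze=25,
)

```text
time: 2.57
ee_pos: [0.3019, -0.2851, 0.2358]
ee_rot: [3.141, -0.0, 0.297]
wrist_force: [1.2, -0.1, -0.3]
opening: 0.0652
```

>>> servo_tool(
  increments=[
    [20, 34, 0, 0, 0, 0, 65],
    [20, 34, 0, 0, 0, 0, 65],
    [20, 34, 0, 0, 0, 0, 65],
    [20, 34, 0, 0, 0, 0, 65],
    [20, 34, 0, 0, 0, 0, 65],
    [20, 34, 0, 0, 0, 0, 65],
    [14, 25, 0, 0, 0, 0, 65],
    [7, 12, 0, 0, 0, 0, 65],
  ],
)

```text
time: 3.23
ee_pos: [0.4436, -0.043, 0.2358]
ee_rot: [-3.142, -0.001, 0.3]
wrist_force: [-0.1, 0.2, 0.7]
opening: 0.0653
```

>>> servo_tool(
  increments=[
    [-1, -2, -8, 0, 0, 0, 65],
    [0, 0, -15, 0, 0, 0, 65],
    [0, 0, -18, 0, 0, 0, 65],
    [0, 0, -18, 0, 0, 0, 65],
    [0, 0, -15, 0, 0, 0, 65],
    [0, 0, -6, 0, 0, 0, 65],
    [0, 0, 0, 0, 0, 0, 65],
    [0, 0, 0, 0, 0, 0, 65],
  ],
)

```text
time: 3.9
ee_pos: [0.4413, -0.0482, 0.1559]
ee_rot: [-3.142, 0.0, 0.297]
wrist_force: [0.1, 0.1, 0.3]
opening: 0.0649
```

```bash
python3 - <<'E'
from h import *
print(r.read_state()["ee_pos"],r.read_state()["wrist_force"])
for n in ["wrist","scene"]:
    d=r.get_image(n); cv2.imwrite(f"pics/{n}1.png",d["color"][:,:,::-1])
    if n=="wrist": print(d["mtx"].tolist(),d["T"].round(3).tolist())
E
```

```text
[ 0.4413401  -0.04822508  0.15588579] [0.09910219 0.1379989  0.31860506]
[[309.70691628693146, 0.0, 316.1732159972941], [0.0, 309.70691628693146, 201.56417039295675], [0.0, 0.0, 1.0]] [[0.293, 0.922, 0.254, 0.512], [-0.956, 0.283, 0.078, -0.027], [0.001, -0.266, 0.964, 0.305], [0.0, 0.0, 0.0, 1.0]]
```

View pics/wrist1.png

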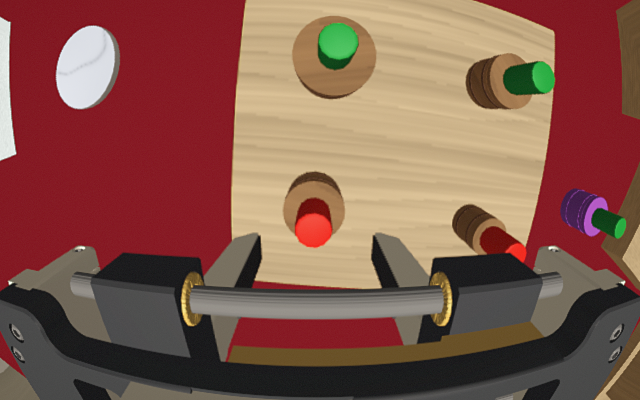

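View pics/scene1.png

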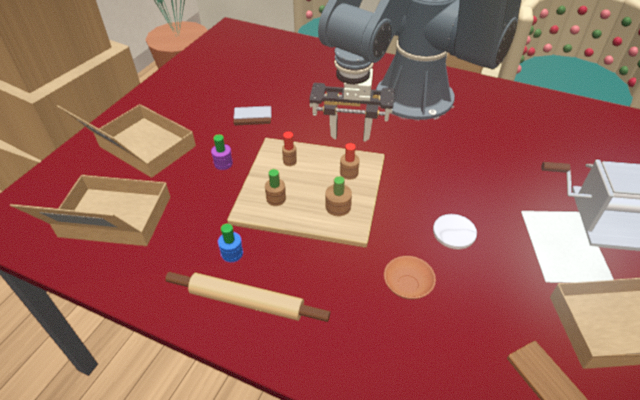

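The wrist view shows the red knob of the 50 mm stamp at (313,230), between the open fingers (258 and 375). The thin one is at (505,250), clear of the right finger. I'll cross-check the position through the fisheye.

```bash
cat >> h.py <<'E'
def fray(d,uv):
    K,T=d["mtx"],d["T"];x=(uv[0]-K[0,2])/K[0,0];y=(uv[1]-K[1,2])/K[1,1];t=np.hypot(x,y);s=np.sin(t)/t if t>1e-9 else 1
    return T[:3,3],T[:3,:3]@np.array([x*s,-y*s,-np.cos(t)])
def fonz(d,uv,z):
    o,v=fray(d,uv); return o+v*(z-o[2])/v[2]
E
python3 - <<'E'
from h import *
d=r.get_image("wrist")
c=d["color"].astype(int);R,G,B=c[...,0],c[...,1],c[...,2]
print("red",fonz(d,(313,229),.113).round(4),"green",fonz(d,(543.5,78),.113).round(4))
m=((R>170)&(G>165)&(B>165)).astype(np.uint8); n,l,s,ce=cv2.connectedComponentsWithStats(m)
for i in range(1,n):
    if s[i,4]>300:
        ct=max(cv2.findContours((l==i).astype(np.uint8),0,1)[0],key=len)[:,0]
        p=np.array([fonz(d,q,.012) for q in ct.astype(float)])[:,:2]; print(s[i,4],ce[i],cv2.minEnclosingCircle((p*1000).astype(np.float32)))
for n in ["top","scene"]:
    d=r.get_image(n);c=d["color"].astype(int)
    m=(c.min(2)>140).astype(np.uint8); k,l,s,ce=cv2.connectedComponentsWithStats(m)
    i=l[240,222] if n=="top" else l[229,450]
    ct=max(cv2.findContours((l==i).astype(np.uint8),0,1)[0],key=len)[:,0]
    p=np.array([onz(d,q,.012) for q in ct.astype(float)])[:,:2]; print(n,s[i,4],cv2.minEnclosingCircle((p*1000).astype(np.float32)))
print(r.read_state()["ee_pos"])
E
```

```text
red [ 0.4433 -0.0456  0.113 ] green [ 0.6027 -0.1759  0.113 ]
1485 [ 5.03164983 95.31919192] ((468.364013671875, 440.395263671875), 111.78453063964844)
3697 [85.40654585 67.15417906] ((510.24200439453125, 253.00108337402344), 49.58597183227539)
top 1038 ((510.4615173339844, 254.1957244873047), 49.92145538330078)
scene 1184 ((515.189453125, 254.3638916015625), 54.21925735473633)
[ 0.44170869 -0.04789542  0.15627576]
```

>>> servo_tool(
  increments=[
    [1, 2, -8, 0, 0, 0, 65],
    [0, 0, -16, 0, 0, 0, 65],
    [0, 0, -18, 0, 0, 0, 65],
    [0, 0, -14, 0, 0, 0, 65],
    [0, 0, -8, 0, 0, 0, 65],
    [0, 0, 0, 0, 0, 0, 45],
    [0, 0, 0, 0, 0, 0, 20],
    [0, 0, 0, 0, 0, 0, 15],
  ],
  squeeze=20,
)

```text
time: 4.82
ee_pos: [0.4428, -0.0458, 0.0922]
ee_rot: [3.141, -0.001, 0.298]
wrist_force: [0.2, -0.4, -0.6]
opening: 0.0494
```

>>> servo_tool(
  increments=[
    [0, 0, 0, 0, 0, 0, 10],
    [0, 0, 0, 0, 0, 0, 10],
    [0, 0, 0, 0, 0, 0, 10],
    [0, 0, 0, 0, 0, 0, 10],
    [0, 0, 0, 0, 0, 0, 10],
    [0, 0, 0, 0, 0, 0, 10],
    [0, 0, 0, 0, 0, 0, 10],
    [0, 0, 0, 0, 0, 0, 10],
  ],
)

```text
time: 5.48
ee_pos: [0.4426, -0.0458, 0.0919]
ee_rot: [3.141, -0.0, 0.298]
wrist_force: [-1.5, 0.7, 5.7]
opening: 0.0257
```

```bash
python3 - <<'E'
from h import *
for n in ["wrist"]:
    d=r.get_image(n); cv2.imwrite(f"pics/{n}2.png",d["color"][:,:,::-1])
s=r.read_state();print(s["ee_pos"],s["wrist_force"],s["ft_torque"],s["opening"],s["effort"])
E
```

```text
[ 0.4425886  -0.04577404  0.09193374] [-0.18712959  1.24830977  5.27767955] [ 0.05317902  0.15350471 -0.00697478] 0.0261562957740684 [-2.25687493e-01 -4.03837752e+01 -1.84750968e+01 -4.05444138e-03
 -3.20648421e-01 -6.52881063e-03]
```

View pics/wrist2.png

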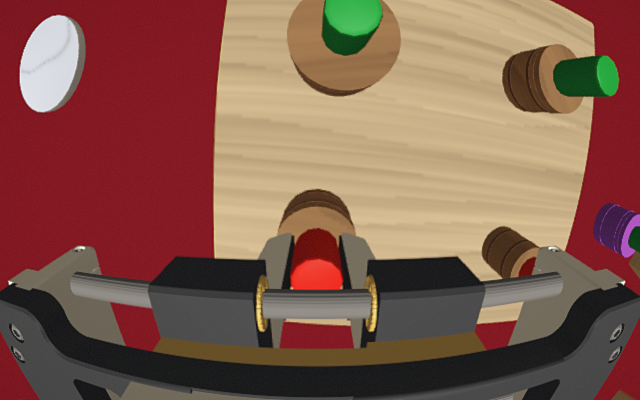

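The fingers hold the red knob at (318,265), opening 26 mm. Now lifting.

>>> servo_tool(
  increments=[
    [0, 0, 0, 0, 0, 0, 10],
    [0, 0, 2, 0, 0, 0, 10],
    [0, 0, 5, 0, 0, 0, 10],
    [0, 0, 10, 0, 0, 0, 10],
    [0, 0, 14, 0, 0, 0, 10],
    [0, 0, 14, 0, 0, 0, 10],
    [0, 0, 10, 0, 0, 0, 10],
    [0, 0, 5, 0, 0, 0, 10],
  ],
  squeeze=28,
)

```text
time: 6.2
ee_pos: [0.4429, -0.0459, 0.1535]
ee_rot: [3.141, -0.002, 0.298]
wrist_force: [-0.1, 0.2, -2.0]
opening: 0.0255
```

>>> servo_tool(
  increments=[
    [0, 0, 0, 0, 0, 0, 10],
    [0, 0, 0, 0, 0, 0, 10],
    [0, 0, 0, 0, 0, 0, 10],
    [0, 0, 0, 0, 0, 0, 10],
    [0, 0, 0, 0, 0, 0, 10],
    [0, 0, 0, 0, 0, 0, 10],
    [0, 0, 0, 0, 0, 0, 10],
    [0, 0, 0, 0, 0, 0, 10],
  ],
)

```text
time: 6.87
ee_pos: [0.4424, -0.0458, 0.1515]
ee_rot: [-3.141, 0.0, 0.298]
wrist_force: [0.3, 1.1, -1.3]
opening: 0.0257
```

```bash
cat > meas.py <<'E'
from h import *
import sys
L=[]
for k in range(12):
    d=r.get_image("scene"); s=r.read_state(); L.append(np.r_[s["wrist_force"],s["effort"][1:3],s["ft_torque"],s["ee_pos"],s["opening"]])
L=np.array(L);np.set_printoptions(suppress=True,precision=4);print(L.mean(0));print(L.std(0)[:5]);print(s["time"])
c=d["color"][:,:,::-1];cv2.imwrite(f"pics/{sys.argv[1]}.png",cv2.resize(c[60:260,180:500],(800,500),interpolation=2))
E
python3 meas.py lift_red
```

```text
[  0.0432   0.3622  -1.6284 -40.8505 -23.5589  -0.006   -0.002    0.0074
   0.4424  -0.0458   0.1516   0.0256]
[0.383  0.3792 0.5384 0.0171 0.0072]
7.4667
```

View pics/lift_red.png

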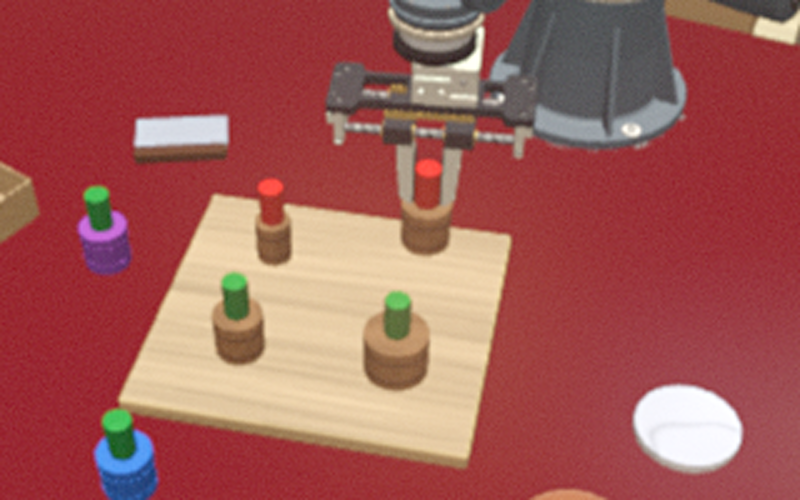

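Red is about 6 cm up and upright (scene crop (428,170–245)), reading about 1.6 N. Now setting it back.

>>> servo_tool(
  increments=[
    [0, 0, -5, 0, 0, 0, 10],
    [0, 0, -10, 0, 0, 0, 10],
    [0, 0, -14, 0, 0, 0, 10],
    [0, 0, -12, 0, 0, 0, 10],
    [0, 0, -8, 0, 0, 0, 10],
    [0, 0, -5, 0, 0, 0, 10],
    [0, 0, -3, 0, 0, 0, 10],
    [0, 0, -1, 0, 0, 0, 10],
  ],
)

```text
time: 8.13
ee_pos: [0.4424, -0.0458, 0.0934]
ee_rot: [-3.141, 0.0, 0.298]
wrist_force: [0.1, -0.1, -2.1]
opening: 0.0253
```

>>> servo_tool(
  increments=[
    [0, 0, -0.5, 0, 0, 0, 10],
    [0, 0, -0.5, 0, 0, 0, 10],
    [0, 0, -0.3, 0, 0, 0, 10],
    [0, 0, -0.2, 0, 0, 0, 10],
    [0, 0, 0, 0, 0, 0, 10],
    [0, 0, 0, 0, 0, 0, 10],
    [0, 0, 0, 0, 0, 0, 10],
    [0, 0, 0, 0, 0, 0, 10],
  ],
)

```text
time: 8.8
ee_pos: [0.4424, -0.0458, 0.0922]
ee_rot: [3.142, -0.0, 0.298]
wrist_force: [0.9, 0.2, -0.4]
opening: 0.0253
```

```bash
python3 meas.py down_red
```

```text
[ -0.0105   0.0591  -1.5017 -43.4485 -19.7356   0.0077  -0.0092  -0.0091
   0.4424  -0.0458   0.0921   0.0255]
[0.4961 0.444  0.4155 0.0075 0.0028]
9.4
```

Still hanging free, so I'll go down further in small steps.

>>> servo_tool(
  increments=[
    [0, 0, -0.3, 0, 0, 0, 10],
    [0, 0, -0.3, 0, 0, 0, 10],
    [0, 0, -0.3, 0, 0, 0, 10],
    [0, 0, 0, 0, 0, 0, 10],
    [0, 0, 0, 0, 0, 0, 10],
    [0, 0, 0, 0, 0, 0, 10],
    [0, 0, 0, 0, 0, 0, 10],
    [0, 0, 0, 0, 0, 0, 10],
  ],
)

```text
time: 10.07
ee_pos: [0.4426, -0.0458, 0.092]
ee_rot: [3.141, -0.0, 0.298]
wrist_force: [-3.8, 1.4, 12.4]
opening: 0.0258
```

```bash
python3 meas.py down_red2
```

```text
[ -4.0037   1.3139  11.8642 -38.1868 -18.7751   0.1746   0.7186  -0.0183
   0.4425  -0.0458   0.0919   0.0254]
[0.3163 0.4747 0.5107 0.0002 0.0001]
10.6667
```

View pics/down_red2.png

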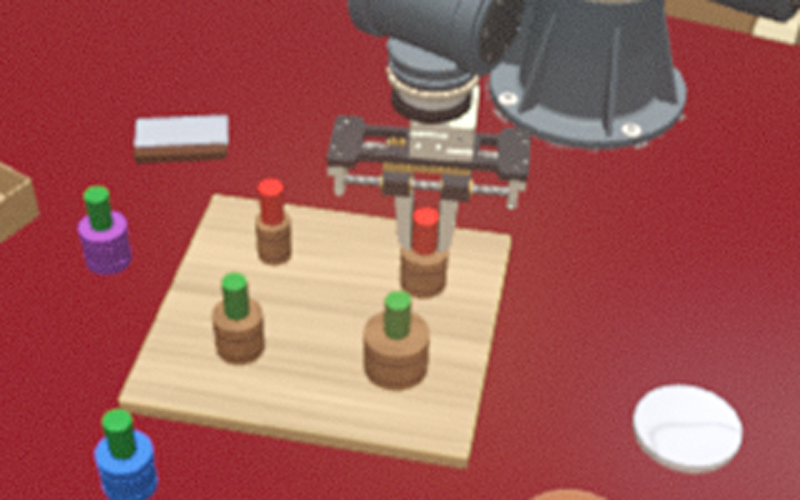

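Red is on the board, pressed with 12 N. I'll ease up 0.6 mm and open.

>>> servo_tool(
  increments=[
    [0, 0, 0.3, 0, 0, 0, 10],
    [0, 0, 0.2, 0, 0, 0, 22],
    [0, 0, 0, 0, 0, 0, 28],
    [0, 0, 0, 0, 0, 0, 35],
    [0, 0, 0, 0, 0, 0, 45],
    [0, 0, 0, 0, 0, 0, 60],
    [0, 0, 0, 0, 0, 0, 65],
    [0, 0, 0, 0, 0, 0, 65],
  ],
)

```text
time: 11.33
ee_pos: [0.4424, -0.0458, 0.0917]
ee_rot: [-3.142, 0.0, 0.298]
wrist_force: [1.1, -0.5, -0.7]
opening: 0.0568
```

>>> servo_tool(
  increments=[
    [0, 0, 5, 0, 0, 0, 65],
    [0, 0, 15, 0, 0, 0, 65],
    [0, 0, 25, 0, 0, 0, 65],
    [0, 0, 30, 0, 0, 0, 65],
    [0, 0, 25, 0, 0, 0, 65],
    [0, 0, 15, 0, 0, 0, 65],
    [0, 0, 5, 0, 0, 0, 65],
    [0, 0, 0, 0, 0, 0, 65],
  ],
)

```text
time: 12.0
ee_pos: [0.4428, -0.0459, 0.2128]
ee_rot: [3.14, -0.002, 0.298]
wrist_force: [-0.5, 0.8, 0.1]
opening: 0.0652
```

```bash
python3 meas.py rel_red; python3 - <<'E'
from h import *
for n in ["top","scene"]:
    d=r.get_image(n)
    for c in ["red","green"]:
        for uv,a in blobs(d,c):
            if a>30: print(n,c,uv,a,onz(d,uv,.113).round(4)[:2])
E
```

```text
[ -0.0766  -0.0064  -0.252  -38.3847 -26.5492  -0.0029   0.0002   0.014
   0.4421  -0.0457   0.2111   0.0651]
[0.5086 0.4016 0.4705 0.63   0.3765]
12.6
top red [397.79, 259.7] 82 [ 0.464  -0.2082]
top green [388.0, 133.43] 61 [ 0.7781 -0.192 ]
top green [383.09, 203.03] 67 [ 0.6033 -0.1756]
top green [322.44, 219.86] 73 [ 0.5636 -0.0249]
top green [464.7, 232.79] 67 [ 0.5275 -0.3737]
scene red [287.74, 134.5] 68 [ 0.4657 -0.2075]
scene red [350.0, 146.18] 68 [ 0.4437 -0.0452]
scene green [218.07, 137.44] 45 [ 0.5484 -0.3634]
scene green [273.15, 172.48] 46 [ 0.6065 -0.1742]
scene green [338.94, 180.06] 51 [ 0.567 -0.023]
scene green [226.19, 227.79] 78 [ 0.7984 -0.1836]
```

View pics/rel_red.png

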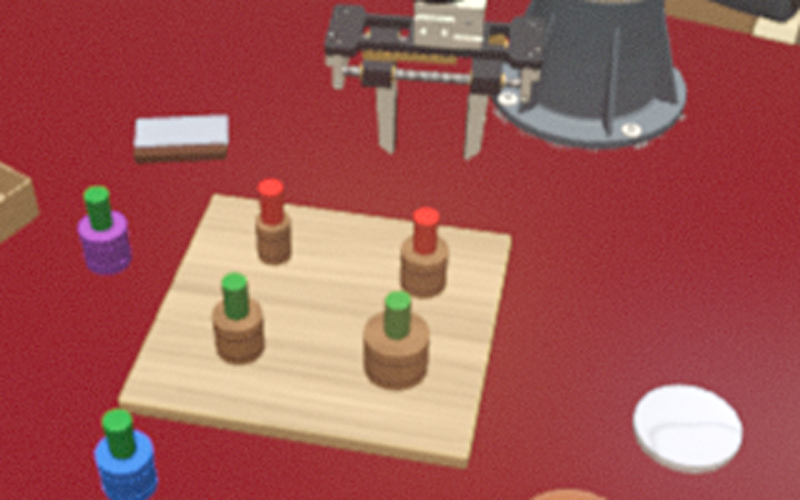

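Red stands upright where it was, scene (350,146), let go. Next is the green 50 mm stamp.

>>> servo_tool(
  increments=[
    [10, -8, 0, 0, 0, 0, 65],
    [22, -18, 0, 0, 0, 0, 65],
    [27, -22, 0, 0, 0, 0, 65],
    [28, -22, 0, 0, 0, 0, 65],
    [28, -22, 0, 0, 0, 0, 65],
    [25, -20, 0, 0, 0, 0, 65],
    [15, -13, 0, 0, 0, 0, 65],
    [7, -5, 0, 0, 0, 0, 65],
  ],
)

```text
time: 13.37
ee_pos: [0.6057, -0.1775, 0.2111]
ee_rot: [3.141, 0.0, 0.297]
wrist_force: [-0.6, -0.3, 0.0]
opening: 0.065
```

>>> servo_tool(
  increments=[
    [0, 0, -8, 0, 0, 0, 65],
    [0, 0, -15, 0, 0, 0, 65],
    [0, 0, -17, 0, 0, 0, 65],
    [0, 0, -11, 0, 0, 0, 65],
    [0, 0, -4, 0, 0, 0, 65],
    [0, 0, 0, 0, 0, 0, 65],
    [0, 0, 0, 0, 0, 0, 65],
    [0, 0, 0, 0, 0, 0, 65],
  ],
)

```text
time: 14.03
ee_pos: [0.6047, -0.1757, 0.1577]
ee_rot: [3.141, -0.001, 0.298]
wrist_force: [0.4, 0.5, 0.3]
opening: 0.0653
```

```bash
python3 - <<'E'
from h import *
d=r.get_image("wrist"); cv2.imwrite("pics/wrist3.png",d["color"][:,:,::-1])
c=d["color"].astype(int);G=c[...,1]
for uv,a in blobs(d,"green"): print(uv,a,fonz(d,uv,.113).round(4))
print(r.read_state()["ee_pos"])
E
```

```text
[416.06, 6.48] 405 [ 0.7688 -0.1932  0.113 ]
[115.61, 220.37] 518 [ 0.5646 -0.0263  0.113 ]
[315.81, 232.14] 917 [ 0.6042 -0.1758  0.113 ]
[ 0.60474782 -0.17579149  0.1577321 ]
```

View pics/wrist3.png

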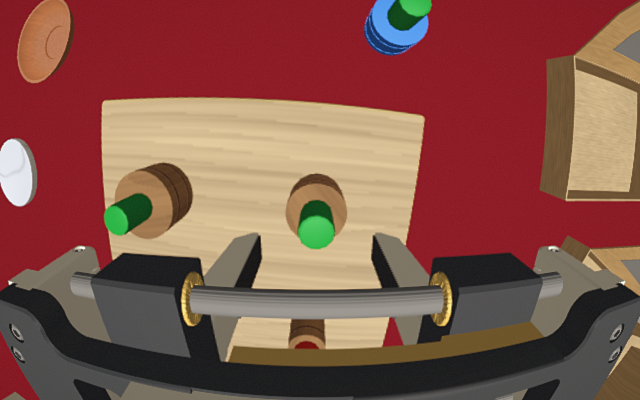

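The green 50 mm stamp sits between the fingers at (316,232), within 1 mm. Descending.

>>> servo_tool(
  increments=[
    [0, 0, -8, 0, 0, 0, 65],
    [0, 0, -16, 0, 0, 0, 65],
    [0, 0, -18, 0, 0, 0, 65],
    [0, 0, -14, 0, 0, 0, 65],
    [0, 0, -9, 0, 0, 0, 65],
    [0, 0, 0, 0, 0, 0, 45],
    [0, 0, 0, 0, 0, 0, 20],
    [0, 0, 0, 0, 0, 0, 10],
  ],
  squeeze=20,
)

```text
time: 14.75
ee_pos: [0.6049, -0.176, 0.0926]
ee_rot: [3.141, -0.001, 0.298]
wrist_force: [0.2, -0.3, 1.1]
opening: 0.0496
```

>>> servo_tool(
  increments=[
    [0, 0, 0, 0, 0, 0, 10],
    [0, 0, 0, 0, 0, 0, 10],
    [0, 0, 0, 0, 0, 0, 10],
    [0, 0, 0, 0, 0, 0, 10],
    [0, 0, 0, 0, 0, 0, 10],
    [0, 0, 0, 0, 0, 0, 10],
    [0, 0, 0, 0, 0, 0, 10],
    [0, 0, 0, 0, 0, 0, 10],
  ],
)

```text
time: 15.42
ee_pos: [0.6046, -0.1758, 0.0921]
ee_rot: [3.141, -0.0, 0.298]
wrist_force: [-1.4, 1.1, 5.4]
opening: 0.0257
```

>>> servo_tool(
  increments=[
    [0, 0, 0, 0, 0, 0, 10],
    [0, 0, 2, 0, 0, 0, 10],
    [0, 0, 5, 0, 0, 0, 10],
    [0, 0, 10, 0, 0, 0, 10],
    [0, 0, 14, 0, 0, 0, 10],
    [0, 0, 14, 0, 0, 0, 10],
    [0, 0, 10, 0, 0, 0, 10],
    [0, 0, 5, 0, 0, 0, 10],
  ],
  squeeze=32,
)

```text
time: 16.08
ee_pos: [0.6049, -0.1759, 0.1535]
ee_rot: [3.14, -0.002, 0.298]
wrist_force: [0.1, 0.1, -3.6]
opening: 0.0255
```

>>> servo_tool(
  increments=[
    [0, 0, 0, 0, 0, 0, 10],
    [0, 0, 0, 0, 0, 0, 10],
    [0, 0, 0, 0, 0, 0, 10],
    [0, 0, 0, 0, 0, 0, 10],
    [0, 0, 0, 0, 0, 0, 10],
    [0, 0, 0, 0, 0, 0, 10],
    [0, 0, 0, 0, 0, 0, 10],
    [0, 0, 0, 0, 0, 0, 10],
  ],
)

```text
time: 16.75
ee_pos: [0.6044, -0.1758, 0.1516]
ee_rot: [-3.141, 0.0, 0.298]
wrist_force: [-0.8, 0.0, -4.0]
opening: 0.0261
```

```bash
python3 meas.py lift_green
```

```text
[ -0.1472   0.3262  -4.2511 -63.6066 -28.5504   0.0122  -0.0119  -0.0048
   0.6044  -0.1758   0.1517   0.0254]
[0.4987 0.4357 0.2845 0.023  0.0094]
17.35
```

View pics/lift_green.png

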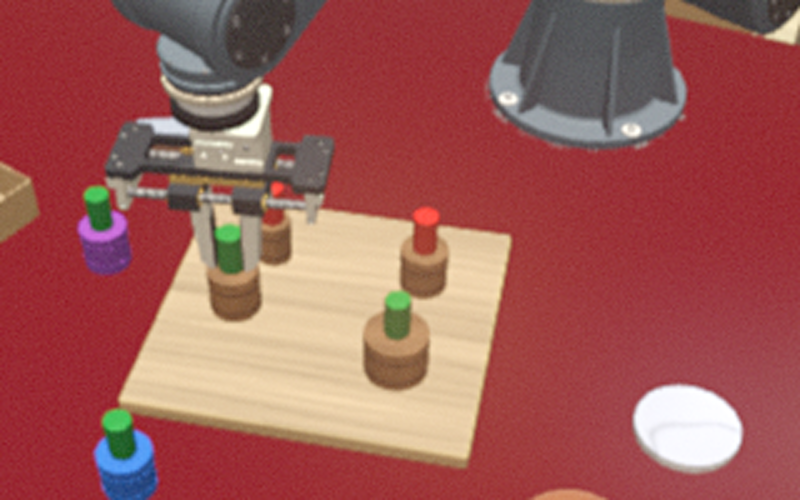

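Green reads 4.25 N against 1.6 N for red (free zero about −0.2 N), so green is the heavier one and red is standing on the board. I'll carry green high over to the pad.

>>> servo_tool(
  increments=[
    [0, 0, 4, 0, 0, 0, 10],
    [0, 0, 10, 0, 0, 0, 10],
    [0, 0, 15, 0, 0, 0, 10],
    [0, 0, 17, 0, 0, 0, 10],
    [0, 0, 17, 0, 0, 0, 10],
    [0, 0, 14, 0, 0, 0, 10],
    [0, 0, 9, 0, 0, 0, 10],
    [0, 0, 4, 0, 0, 0, 10],
  ],
)

```text
time: 18.02
ee_pos: [0.6048, -0.1759, 0.2439]
ee_rot: [3.14, -0.002, 0.298]
wrist_force: [0.1, -0.8, -4.2]
opening: 0.0255
```

>>> servo_tool(
  increments=[
    [-1, 4, 0, 0, 0, 0, 10],
    [-2, 10, 0, 0, 0, 0, 10],
    [-4, 16, 0, 0, 0, 0, 10],
    [-5, 20, 0, 0, 0, 0, 10],
    [-5, 22, 0, 0, 0, 0, 10],
    [-5, 24, 0, 0, 0, 0, 10],
    [-5, 24, 0, 0, 0, 0, 10],
    [-5, 24, 0, 0, 0, 0, 10],
  ],
)

```text
time: 18.68
ee_pos: [0.5711, -0.0293, 0.241]
ee_rot: [-3.141, 0.001, 0.298]
wrist_force: [0.3, 0.2, -3.8]
opening: 0.0253
```

>>> servo_tool(
  increments=[
    [-5, 24, 0, 0, 0, 0, 10],
    [-5, 24, 0, 0, 0, 0, 10],
    [-5, 24, 0, 0, 0, 0, 10],
    [-5, 24, 0, 0, 0, 0, 10],
    [-5, 24, 0, 0, 0, 0, 10],
    [-5, 24, 0, 0, 0, 0, 10],
    [-5, 24, 0, 0, 0, 0, 10],
    [-5, 24, 0, 0, 0, 0, 10],
  ],
)

```text
time: 19.35
ee_pos: [0.5306, 0.1624, 0.2411]
ee_rot: [-3.141, 0.001, 0.299]
wrist_force: [0.3, -0.1, -3.8]
opening: 0.0254
```

>>> servo_tool(
  increments=[
    [-5, 22, 0, 0, 0, 0, 10],
    [-5, 20, 0, 0, 0, 0, 10],
    [-5, 18, 0, 0, 0, 0, 10],
    [-4, 14, 0, 0, 0, 0, 10],
    [-2, 10, 0, 0, 0, 0, 10],
    [-1, 6, 0, 0, 0, 0, 10],
    [0, 3, 0, 0, 0, 0, 10],
    [0, 0, 0, 0, 0, 0, 10],
  ],
)

```text
time: 20.02
ee_pos: [0.5102, 0.2536, 0.2415]
ee_rot: [3.142, 0.0, 0.298]
wrist_force: [-0.0, 0.2, -5.0]
opening: 0.0256
```

>>> servo_tool(
  increments=[
    [0, 0, -3, 0, 0, 0, 10],
    [0, 0, -8, 0, 0, 0, 10],
    [0, 0, -12, 0, 0, 0, 10],
    [0, 0, -13, 0, 0, 0, 10],
    [0, 0, -11, 0, 0, 0, 10],
    [0, 0, -7, 0, 0, 0, 10],
    [0, 0, -3, 0, 0, 0, 10],
    [0, 0, -1, 0, 0, 0, 10],
  ],
)

```text
time: 20.68
ee_pos: [0.5103, 0.253, 0.1831]
ee_rot: [3.142, 0.001, 0.297]
wrist_force: [0.8, 0.6, -4.1]
opening: 0.0252
```

```bash
python3 meas.py pad1; python3 - <<'E'
from h import *
for n in ["top","scene"]:
    d=r.get_image(n); cv2.imwrite(f"pics/{n}5.png",d["color"][:,:,::-1])
    for c in ["red","green"]:
        for uv,a in blobs(d,c):
            if a>30: print(n,c,uv,a,onz(d,uv,.113).round(4)[:2],onz(d,uv,.206).round(4)[:2])
E
```

```text
[ -0.0692   0.0329  -4.2874 -55.6991 -28.4497   0.0229  -0.006    0.0039
   0.5106   0.2533   0.184    0.0256]
[0.3758 0.4062 0.3458 0.2643 0.1432]
21.2833
top red [397.65, 259.7] 81 [ 0.464  -0.2079] [ 0.4727 -0.1917]
top red [331.6, 269.73] 82 [ 0.4414 -0.0459] [ 0.4525 -0.0461]
top green [388.06, 133.61] 62 [ 0.7776 -0.1922] [ 0.7547 -0.1776]
top green [322.44, 219.87] 75 [ 0.5636 -0.0249] [ 0.5622 -0.0272]
top green [464.7, 232.79] 67 [ 0.5275 -0.3737] [ 0.5299 -0.3407]
scene red [287.66, 134.49] 67 [ 0.4657 -0.2077] [ 0.568 -0.15 ]
scene red [350.0, 146.18] 68 [ 0.4437 -0.0452] [ 0.5486 -0.0067]
scene green [218.07, 137.44] 45 [ 0.5484 -0.3634] [ 0.641  -0.2874]
scene green [472.0, 169.33] 70 [0.4046 0.2499] [0.5142 0.2536]
scene green [338.85, 180.25] 48 [ 0.5677 -0.0229] [0.6579 0.013 ]
scene green [226.29, 227.83] 78 [ 0.7984 -0.1833] [ 0.8615 -0.1285]
```

View pics/scene5.png

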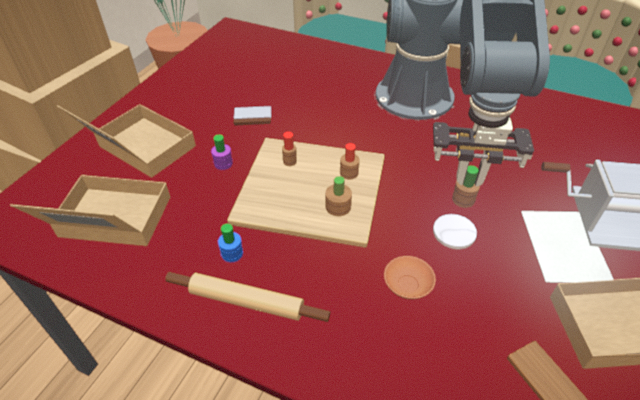

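Green hangs above the pad with its knob at (472,169). Red stands at (350,146), and the others haven't moved. I'll check green's tilt with projected axis points.

```bash
python3 - <<'E'
from h import *
d=r.get_image("scene")
P=[proj(d,(0.5106,0.2533,z)) for z in (.112,.161,.205,.012)]; print(np.round(P,1))
im=d["color"][:,:,::-1].copy(); im=cv2.resize(im[130:250,420:520],(600,720),interpolation=2)[:600]
for p in P[:3]: cv2.circle(im,(int((p[0]-420+.5)*6),int((p[1]-130+.5)*6)),4,(255,255,0),-1)
cv2.imwrite("pics/tilt.png",im); s=r.read_state(); print(s["time"],s["joint_velocities"].round(4))
E
```

```text
[[463.  199.5]
 [467.7 183.7]
 [472.1 168.6]
 [454.4 228.7]]
21.4333 [-0.0013  0.0006 -0.0004  0.0007 -0.0011 -0.0009]
```

View pics/tilt.png

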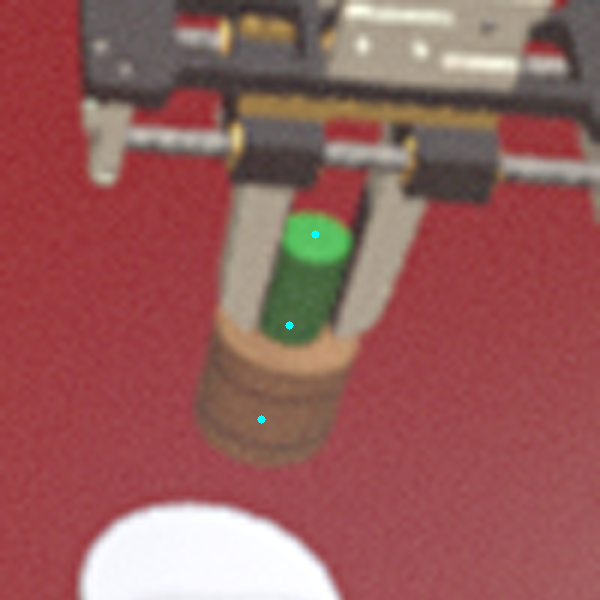

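The projected vertical axis (cyan dots) runs along the stamp's own axis, so it is upright, centred on the pad and still. Handing in.

```bash
python3 -c "
from rig import r
print(r.job_done())"
```

```text
the job is handed in; nothing more can be done
None
```

The arm is holding the green-knobbed 50 mm stamp, the heavier one, about 10 cm above the middle of the marble pad. I handed the job in at about 21 s of the 72 s allowed; no verdict is reported.

- **Weighing:** I lifted the red-knobbed stamp about 6 cm, and the wrist read about 1.6 N. I set it back upright on the board and let go, then lifted the green-knobbed one the same way; it read about 4.25 N. The empty gripper read about −0.2 N, so green has the steel core.
- **Last checks:**
  - The tool was 0.5 mm or less from my estimate of the pad centre (0.511, 0.2535).
  - Green was upright against the projected vertical axis, and the joints were nearly motionless.
  - Red was standing on the board where it started.
  - The thin red and thick green stamps had not moved. The dish I checked only by eye.
- **Disagreements:**
  - The cameras differed by 2–4 mm, and the scene view put the pad centre about 5 mm further in x than the other two.
  - When I set the red stamp down, the arm pressed it onto the board with about 12 N before I eased up and opened the fingers.

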